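# Unlock the gas valve and open it to its stop

### The job

Open the blue gas valve: pull its yellow-headed locking pin straight up out of the socket and put it in the steel cup, then push the blue lever round its quarter turn until it meets its end stop. Press it firmly home there for about a second, with roughly 10 N and never more than 15 N on the valve at any time, and let go. Leave the red valve and the other things alone.

Things in the scene. Friction and masses are not known exactly. Their poses are not given: they have to be found in the camera images.
- blue_valve: the valve to open, fixed to the table: dark steel foot plate 110 (x) x 100 (y) x 12 mm, brass column at its centre, level blue lever on top at 100 mm height, brass outlet pointing along +x at 52 mm height. Origin: centre of the plate's underside, straight under the lever's vertical axis; z up. Shut, the lever points nominally along the valve's +y; open, along its -x.
- blue_axis (a point): point on the blue lever's turning axis, 100 mm above the table, at the lever's mid-height. From it the bare steel root (12 mm wide) runs out; the blue sleeve, 16 mm wide, 18 mm high (91 to 109 mm), lies 44 to 110 mm out, free space below. Lever and stops sit on a hand-clamped collar, up to 0.12 rad (unmeasured, either way) off the nominal direction. Axes as the valve's.
- blue_lever (a joint): angle of the blue lever from its shut stop in rad: 0 shut, 1.571 at the open end stop, growing anticlockwise seen from above. Starts at 0 to 0.06. Turning takes about 0.3 N m of dry friction (4 N at 85 mm out); the lever stays where it is left. The end stop is hard: at 10 N it gives by less than 0.01 rad. The collar itself does not turn.
- blue_socket (a point): mouth of the pin's hole in the blue valve: centre of the top of an aluminium block 32 mm square, 62 mm above the table, at (-28, 55) mm in the valve's frame, so ahead of the shut lever; the lever passes 29 mm over it. The pin standing in it blocks the lever.
- lock_pin: locking pin standing upright, 116 mm long: steel shaft 10 mm in diameter and 88 mm long, then a round yellow plastic head 24 mm in diameter and 28 mm high. Origin: centre of the shaft's lower end; z runs along the pin to the head. At the start its lower 35 mm stand in the socket (11.6 mm hole), so the head is 115 to 143 mm above the table. 50 to 100 g.
- pin_cup: open round steel cup fixed to the table, 76 mm outer diameter, 3 mm wall, 80 mm high, inner floor 4 mm above the table, for the pin (which may lean in it). Origin: centre of its underside.
- red_valve: to be left alone: the same kind of valve with a red lever and an empty socket, otherwise as the blue one (same sizes, axes and loose collar).
- red_lever (a joint): angle of the red lever in rad, 0 shut to 1.571 open, as for the blue one; must not change.
- red_lever_tip (a point): middle of the outer end of the red lever, 110 mm from its axis and 100 mm above the table.
- amber_bottle: bystander: amber bottle with black cap, 84 mm in diameter, 190 mm high; origin at the centre of its underside.
- reagent_jar: bystander: amber jar with red cap, 60 mm in diameter, 95 mm high; origin at the centre of its underside.
- small_vial: bystander: small amber vial with red cap, 28 mm in diameter, 55 mm high; origin at the centre of its underside.
- steel_can: bystander: open steel can, 84 mm in diameter, 160 mm high; origin at the centre of its underside.
- slide_carton: bystander: blue carton 70 x 120 x 35 mm (x, y, z); origin at the centre of its underside.
- spatula1: bystander: steel double-ended lab spatula 170 mm long, 18 mm wide, 6 mm thick, lying flat along its x axis.

How it is judged:
On the way, in this order (a step that is already met when the one before it is completed fails the run):
1. the locking pin stands in the steel cup, let go, with the lever still shut (horizontal distance between lock_pin and pin_cup below 0.036 m and height (world z) of lock_pin below 0.03 m and contact force between the fingers and lock_pin below 0.05 N and value of joint blue_lever below 0.45 rad), for 0.3 s.
2. the blue lever is pressed home on its open end stop with more than 7 N for half a second (value of joint blue_lever above 1.55 rad and contact force between the fingers and blue_valve above 7 N), for 0.5 s.
At the end, for the whole second after the job is handed in: The pin is in the cup (its lower end within 36 mm of the cup's axis and under 30 mm above the table) and at rest; the blue lever stands at its open stop (over 1.54 rad) (horizontal distance between lock_pin and pin_cup below 0.036 m and height (world z) of lock_pin below 0.03 m and value of joint blue_lever above 1.54 rad and linear speed of lock_pin below 0.02 m/s); the robot touches nothing.
It fails at once if more than 15 N between the fingers or arm and the blue valve (contact force between any of the fingers, the arm and blue_valve above 15 N).
It fails at once if the red lever is moved (distance of red_lever_tip from where it was at the start of the episode above 0.008 m).
It fails at once if a bystander is moved by more than 25 mm (distance of any of amber_bottle, reagent_jar, small_vial, steel_can, slide_carton, spatula1 from where it was at the start of the episode above 0.025 m).
It also fails if it takes over 72 s, if anything falls off the work surface, if the arm or the gripper's body presses on something with over 40 N, if the wrist force passes 120 N, or if a joint passes its speed limit or range.

### The arm

A 7-joint arm with a two-finger parallel gripper is mounted at the origin on the work surface. World frame = base frame: x ahead of the robot, y to its left, z up, the work surface at z = 0. Lengths are in m, angles in rad, forces in N, time in s.
With the tool pointing down it reaches from about 0.4 to 0.85 m from the base axis. Payload 10.4 kg.
Tool frame: the origin (TCP) lies at the very end of the fingers, on their centre line; the grasp point (between the pads) lies manip.hold_point_z behind it (manip.hold_point_z is the distance from the TCP to the grasp point, in m); z points along the fingers, x is the direction in which the jaws open and shut, and the axes are right-handed (so a half turn about z gives the same grasp; the last joint's range is limited). The gripper opens to 85 mm and grips with 20 to 120 N. Pads are 22 mm wide; open, the fingers measure 114 mm over their backs; the gripper's body (76 mm by 85 mm) begins 54 mm behind the grasp point. The pads swing forward as they close: fully open they stand 13 mm farther back than shut.
Start: joints at [1.258, 0.332, -0.065, 1.46, 0.022, 1.35, -0.088], TCP at [0.179, -0.599, 0.231] pointing down, gripper open.
Joint ranges: [-2.6, 2.6], [-0.5, 2.12], [-1.47, 1.34], [0.16, 2.42], [-1.27, 4.41], [0.06, 2.06], [-2.6, 2.6]. Speed limits (rad/s): [2.22, 2.22, 2.79, 2.79, 3.14, 3.14, 3.14].

### API

Orientations are given as a unit quaternion [x, y, z, w].
In Python, from workcell import readout, camera, camera_info, manip gives the robot as it stands.
- The arm moves only by the tool play_rows, never from a script. Its argument "rows" is a list of rows, each a list of 3 entries, a list of its own where there are three numbers: the shift along the world's x, y, z in mm, then the turn, a rotation vector about the world's x, y, z in degrees, then the finger opening in mm, from 0 to 85.4. In form: [[[tx, ty, tz], [rx, ry, rz], fingers], ...]. A call has 1 to 12 rows; each row shifts and turns the commanded pose from where the row before left it; what a row does not reach is not made up. A row lasts 1/8 s, in which the tool goes at most 62.5 mm and 10.7 degrees, less where a joint would pass 70% of its speed; a pose out of reach is approached as far as the arm can. A call with a gripper value outside its range is refused whole. The fingers move at their own pace and stop on an object; "force" is the grip in N (left out, the last holds). Time passes only in rows, so rows that do not move let the fingers close. It gives the time, the measured TCP pose, the force and the opening at its end, in the units of the state.
- readout.get_obs(): the state, without advancing time (a new reading comes with each control period).
- camera(name): name is "scene" or "top"; returns the picture (480x640x3 uint8, blue, green, red); there is no depth.
- camera_info(name): a dict with "fx", "fy", "cx", "cy" (pixels), "world_from_camera" (4x4, takes a point from camera to world coordinates). Camera axes: x right, y up, looking along -z (the intrinsics and any distortion apply to the point x, -y, -z); pixel columns grow to the right and rows downward; lengths in m; the calibration is good to about 2 mm. A picture is of the moment at which its call begins. camera_info takes no time and is no camera call.
- manip.hand_in(): hands the job in, once; it reports no verdict.
The state is a dict: "clock": time; "joint_pos": joint angles; "joint_velocities": joint speeds; "tau": joint torques, N m; "position": TCP position; "ee_rot": TCP orientation; "ft_force": force on the tool from outside, world axes, zero at the start; "torque": the same for the moment, N m; "grip_width": opening from 0.0 (shut) to 1.0 (fully open).
Only numpy, scipy, OpenCV 4.12 (cv2) and the standard library are available. Lean on these libraries where they do the work, as an engineer would, in place of code of your own. Each camera call takes 0.05 s, during which the arm holds its last target.

## Working session

There is one attempt and no reset: what is moved stays moved. The work goes in short steps, Python scripts to look and compute and a tool call to move; the robot and the scene stay as the last step left them, time stands still between calls to the robot, and variables do not carry over. Pictures are saved under pics/ and viewed, and the job is handed in when it is done.

Besides the shell and the picture viewer there is one more tool, called after "Request:" as name([rows], argument=value, ...), one row to a line, values as JSON. play_rows: Moves the arm, as the interface text tells. Its arguments: {"type":"object","properties":{"rows":{"type":"array"},"force":{"type":"number"}},"required":["rows"]}

```bash
ls; mkdir -p pics; python3 - <<'E'
from workcell import readout, camera, camera_info, manip
import cv2
print(readout.get_obs()); print(manip.hold_point_z)
for n in("scene","top"):
    cv2.imwrite(f"pics/{n}0.png",camera(n)); print(n,camera_info(n))
E
```

```text
pics
{'clock': 0.0, 'joint_pos': array([ 1.25843042,  0.33286178, -0.06466002,  1.46093688,  0.02158222,
        1.34992292, -0.08851298]), 'joint_velocities': array([ 0.00136011, -0.00185273,  0.00073413, -0.00096878, -0.00024427,
       -0.0004409 ,  0.00088308]), 'tau': array([-2.53676335e-04, -6.25441718e+01,  4.91785922e-02, -3.91598117e+01,
        1.61671860e-02,  9.90111614e-03, -5.19676291e-05]), 'position': array([ 0.17844794, -0.59858578,  0.23052426]), 'ee_rot': array([ 8.01777667e-01, -5.97622002e-01, -5.93467934e-04, -4.02747820e-04]), 'ft_force': array([-0.08132333, -0.7169235 , -0.18771492]), 'torque': array([-0.03395109, -0.02945962, -0.03988124]), 'grip_width': 0.99756124158242}
0.0187
scene {'fx': 467.0531900711298, 'fy': 467.0531900711298, 'cx': 315.21758042903696, 'cy': 236.9557680874538, 'world_from_camera': array([[ 0.63078122, -0.49908939,  0.59415893,  1.13388651],
       [ 0.77587763,  0.39446272, -0.49235461, -0.49717215],
       [ 0.01135541,  0.77156267,  0.63605197,  0.69565953],
       [ 0.        ,  0.        ,  0.        ,  1.        ]])}
top {'fx': 556.0503942750121, 'fy': 556.0503942750121, 'cx': 320.60992059812406, 'cy': 234.48207184346057, 'world_from_camera': array([[ 1.93726542e-02,  9.76815401e-01, -2.13205003e-01,
         2.81285086e-01],
       [-9.99800233e-01,  1.99759358e-02,  6.75488961e-04,
        -1.78933396e-02],
       [ 4.91879747e-03,  2.13149325e-01,  9.77007252e-01,
         1.45905059e+00],
       [ 0.00000000e+00,  0.00000000e+00,  0.00000000e+00,
         1.00000000e+00]])}
```

View pics/scene0.png

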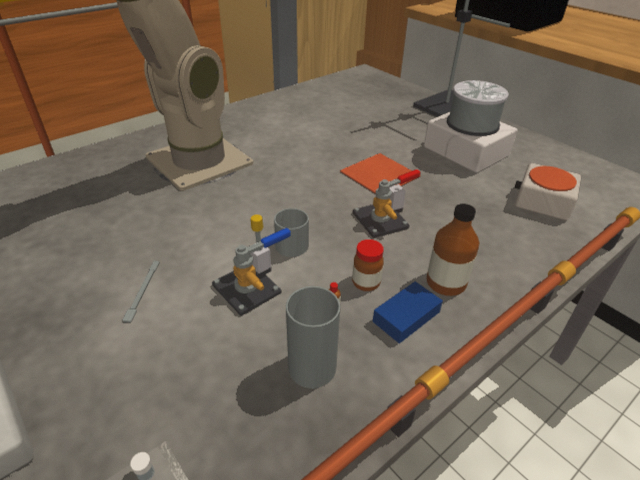

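View pics/top0.png

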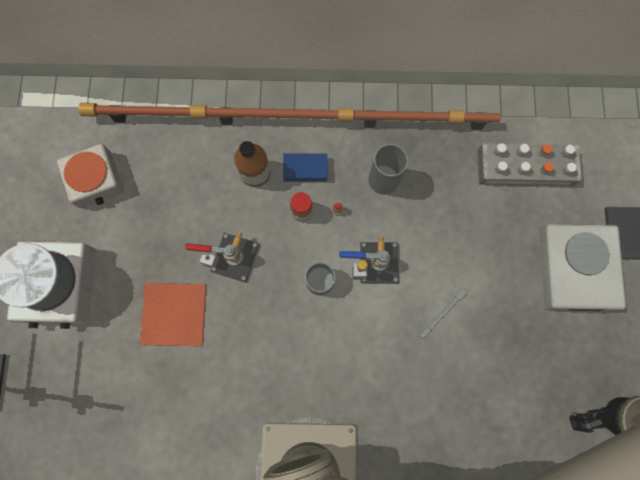

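The top view shows the blue valve at about (380,262), the yellow pin head at (362,266), the cup at (320,278) and the blue lever pointing left (+y). I'll enlarge it for measuring.

```bash
cat > h.py <<'E'
import numpy as np, cv2
from workcell import readout, camera, camera_info, manip
def ray(n,u,v):
    c=camera_info(n);T=c["world_from_camera"]
    d=np.array([(u-c["cx"])/c["fx"],-(v-c["cy"])/c["fy"],-1.])
    return T[:3,3],T[:3,:3]@d
def atz(n,u,v,z):
    o,d=ray(n,u,v); return o+d*(z-o[2])/d[2]
def proj(n,p):
    c=camera_info(n);T=c["world_from_camera"]
    q=T[:3,:3].T@(np.asarray(p)-T[:3,3]); return np.array([c["cx"]+c["fx"]*q[0]/-q[2], c["cy"]-c["fy"]*q[1]/-q[2]])
E
python3 - <<'E'
import cv2
t=cv2.imread("pics/top0.png")[225:305,295:415]; cv2.imwrite("pics/tc0.png",cv2.resize(t,None,fx=6,fy=6,interpolation=cv2.INTER_CUBIC))
t=cv2.imread("pics/scene0.png")[200:315,200:350]; cv2.imwrite("pics/sc0.png",cv2.resize(t,None,fx=5,fy=5,interpolation=cv2.INTER_CUBIC))
E
```

```text
(no output)
```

View pics/tc0.png

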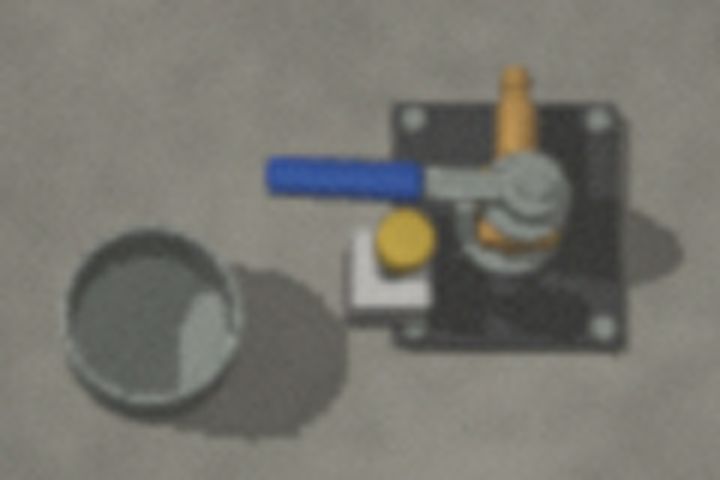

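View pics/sc0.png

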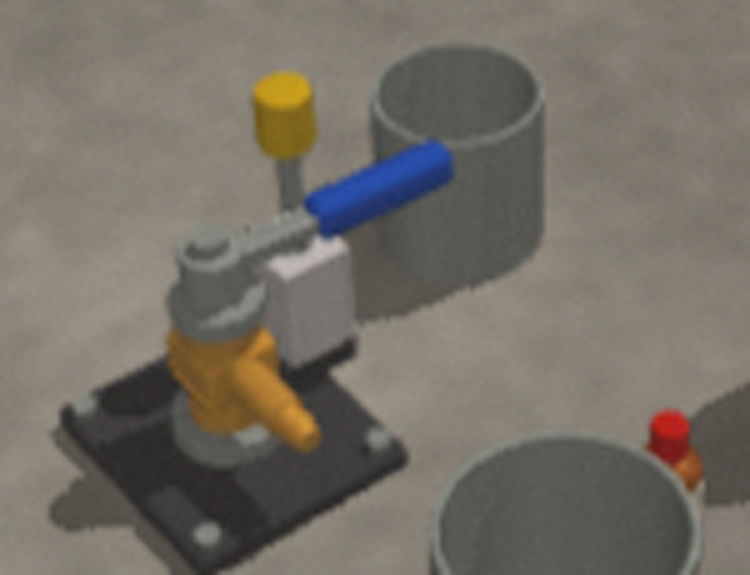

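```bash
python3 - <<'E'
from h import *
np.set_printoptions(precision=4,suppress=True)
T=lambda U,V:((U+.5)/6-.5+295,(V+.5)/6-.5+225)
S=lambda U,V:((U+.5)/5-.5+200,(V+.5)/5-.5+200)
def p(n,f,U,V,z,l): print(n,l,atz(n,*f(U,V),z))
p("top",T,405,236,.143,"head"); p("scene",S,284,87,.143,"head")
p("top",T,154,317,.08,"cup");p("scene",S,458,95,.08,"cup")
P=[]
for c in [(391,102),(618,100),(626,347),(396,350)]: P.append(atz("top",*T(*c),.012))
P=np.array(P);print(P,P.mean(0),np.linalg.norm(np.diff(P,axis=0),axis=1))
p("top",T,267,177,.105,"tip");p("top",T,423,181,.105,"sleeve in")
p("top",T,530,185,.115,"hub");p("scene",S,210,243,.115,"hub")
p("scene",S,435,157,.109,"tip top-ish");
p("top",T,391,275,.062,"sock")
E
```

```text
top head [ 0.4983 -0.1195  0.143 ]
scene head [ 0.4986 -0.121   0.143 ]
top cup [ 0.4725 -0.0201  0.08  ]
scene cup [ 0.4777 -0.022   0.08  ]
[[ 0.5799 -0.1232  0.012 ]
 [ 0.5828 -0.2238  0.012 ]
 [ 0.4729 -0.2262  0.012 ]
 [ 0.4696 -0.1259  0.012 ]] [ 0.5263 -0.1748  0.012 ] [0.1006 0.1099 0.1004]
top tip [ 0.5281 -0.0655  0.105 ]
top sleeve in [ 0.5277 -0.1298  0.105 ]
top hub [ 0.5251 -0.1728  0.115 ]
scene hub [ 0.531  -0.1782  0.115 ]
scene tip top-ish [ 0.5358 -0.0762  0.109 ]
top sock [ 0.4949 -0.1199  0.062 ]
```

The measurements agree with the given sizes: plate 100 x 110 mm, and the pin head at (0.4985,-0.120) against the socket predicted from the plate at (0.497,-0.1205). The cup is at about (0.475,-0.021) and the lever length comes out at 109 mm. Next I'll move above the pin with the jaws along y.

Request:
play_rows([
  [[32,48,0],[0,0,-4],50],
  [[32,48,0],[0,0,-4],50],
  [[32,48,0],[0,0,-4],50],
  [[32,48,0],[0,0,-4.6],50],
  [[32,48,0],[0,0,0],50],
  [[32,48,0],[0,0,0],50],
  [[32,48,0],[0,0,0],50],
  [[32,48,0],[0,0,0],50],
  [[32,48,0],[0,0,0],50],
  [[32,46,0],[0,0,0],50],
  [[0,0,0],[0,0,0],50],
  [[0,0,0],[0,0,0],50],
], force=30)

```text
clock: 1.6
position: [0.4983, -0.1213, 0.2309]
ee_rot: [0.707, -0.707, -0.0, 0.0]
ft_force: [-0.6, -0.9, 0.3]
grip_width: 0.588
```

```bash
python3 - <<'E'
from h import *
o=readout.get_obs();print(o)
from scipy.spatial.transform import Rotation as R
print(R.from_quat(o['ee_rot']).as_matrix())
t=camera("scene")[130:315,180:380]; cv2.imwrite("pics/s1.png",cv2.resize(t,None,fx=3.5,fy=3,interpolation=cv2.INTER_CUBIC))
E
```

```text
{'clock': 1.6, 'joint_pos': array([ 0.62778733,  0.12063096, -0.51259521,  1.73056121,  0.06139821,
        1.30714288, -1.46846116]), 'joint_velocities': array([ 0.02130828, -0.00892414,  0.01843228,  0.00320095, -0.00083103,
       -0.00068206,  0.00240171]), 'tau': array([ -1.79709278, -43.36762905,  -3.54798451, -38.97329807,
        -0.15607077,  -0.04376727,  -0.07379041]), 'position': array([ 0.49826845, -0.12132651,  0.23091094]), 'ee_rot': array([ 7.07143378e-01, -7.07070035e-01, -2.79095598e-04,  3.60287480e-04]), 'ft_force': array([-0.6128572 , -0.86023939,  0.2719538 ]), 'torque': array([ 0.04776932,  0.05175791, -0.00197101]), 'grip_width': 0.5878891043239725}
[[ 1.03774703e-04 -9.99999586e-01 -9.04218171e-04]
 [-9.99999988e-01 -1.03670878e-04 -1.14869543e-04]
 [ 1.14775754e-04  9.04230081e-04 -9.99999585e-01]]
```

View pics/s1.png

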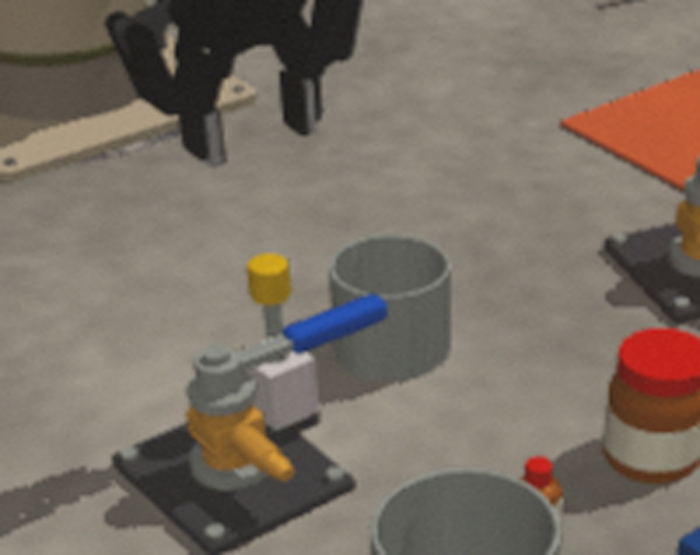

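The gripper is centred above the yellow head, with the fingers straddling it along y. Now I'll descend and close.

Request:
play_rows([
  [[0,0.5,-30],[0,0,0],50],
  [[0,0,-30],[0,0,0],50],
  [[0,0,-30],[0,0,0],50],
  [[0,0,-17],[0,0,0],50],
  [[0,0,-10],[0,0,0],50],
  [[0,0,0],[0,0,0],30],
  [[0,0,0],[0,0,0],20],
  [[0,0,0],[0,0,0],10],
  [[0,0,0],[0,0,0],10],
  [[0,0,0],[0,0,0],10],
  [[0,0,0],[0,0,0],10],
], force=30)

```text
clock: 3.02
position: [0.4992, -0.1205, 0.1151]
ee_rot: [0.707, -0.707, 0.001, -0.0]
ft_force: [-0.6, 0.2, 5.5]
grip_width: 0.276
```

```bash
python3 - <<'E'
from h import *
t=camera("scene")[130:315,180:380]; cv2.imwrite("pics/s2.png",cv2.resize(t,None,fx=3.5,fy=3,interpolation=cv2.INTER_CUBIC))
E
```

```text
(no output)
```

View pics/s2.png

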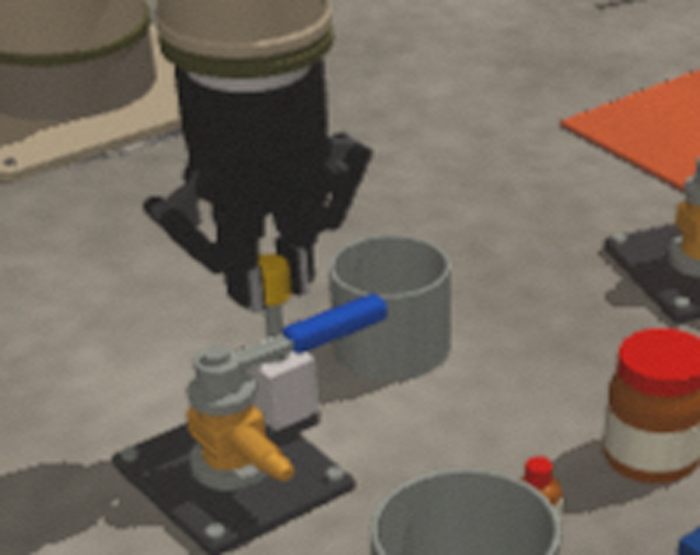

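The opening of 23.6 mm matches the 24 mm head, so the pin is gripped. I'll lift it straight up.

Request:
play_rows([
  [[0,0,5],[0,0,0],10],
  [[0,0,10],[0,0,0],10],
  [[0,0,15],[0,0,0],10],
  [[0,0,20],[0,0,0],10],
  [[0,0,20],[0,0,0],10],
  [[0,0,20],[0,0,0],10],
  [[0,0,5],[0,0,0],10],
  [[0,0,0],[0,0,0],10],
], force=40)

```text
clock: 4.08
position: [0.4986, -0.1205, 0.2095]
ee_rot: [0.707, -0.707, 0.0, -0.0]
ft_force: [0.4, -0.1, -1.8]
grip_width: 0.264
```

```bash
python3 - <<'E'
from h import *
t=camera("scene")[130:315,180:380]; cv2.imwrite("pics/s3.png",cv2.resize(t,None,fx=3.5,fy=3,interpolation=cv2.INTER_CUBIC))
E
```

```text
(no output)
```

View pics/s3.png

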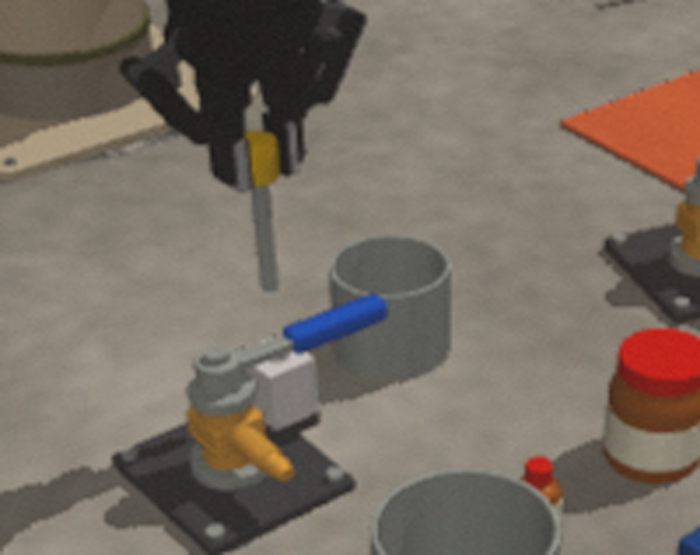

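The pin is out of the socket with its lower end at about pixel (257,226). I'll carry it over the cup.

Request:
play_rows([
  [[-4,17,0],[0,0,0],10],
  [[-4,17,0],[0,0,0],10],
  [[-4,17,0],[0,0,0],10],
  [[-4,17,0],[0,0,0],10],
  [[-4,16,0],[0,0,0],10],
  [[-4,15.5,0],[0,0,0],10],
  [[0,0,0],[0,0,0],10],
  [[0,0,0],[0,0,0],10],
])

```text
clock: 5.12
position: [0.4747, -0.0215, 0.2093]
ee_rot: [-0.707, 0.707, -0.0, -0.0]
ft_force: [-0.6, -0.9, -1.9]
grip_width: 0.267
```

```bash
python3 - <<'E'
from h import *
print(atz("scene",256.9,226.3,.122),proj("scene",[.475,-.021,.08]))
t=camera("scene")[130:315,180:380]; cv2.imwrite("pics/s4.png",cv2.resize(t,None,fx=3.5,fy=3,interpolation=cv2.INTER_CUBIC))
t=camera("top")[225:305,295:415]; cv2.imwrite("pics/t4.png",cv2.resize(t,None,fx=6,fy=6,interpolation=cv2.INTER_CUBIC))
E
```

```text
[ 0.50059057 -0.12284734  0.122     ] [290.81976683 217.83542142]
```

View pics/s4.png

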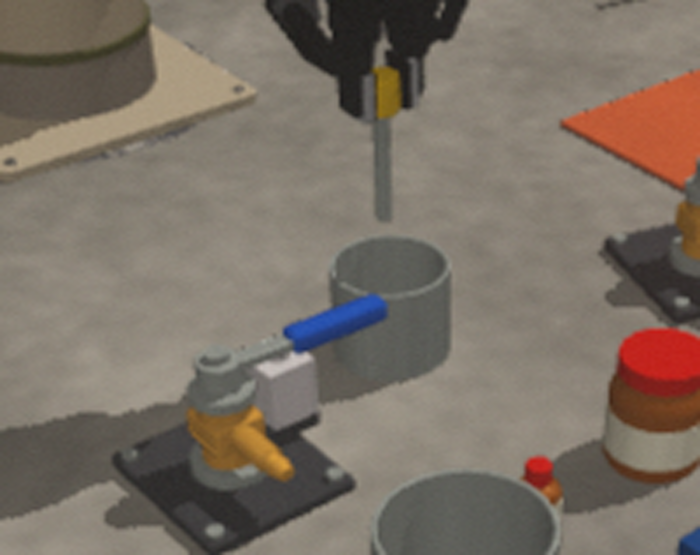

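View pics/t4.png

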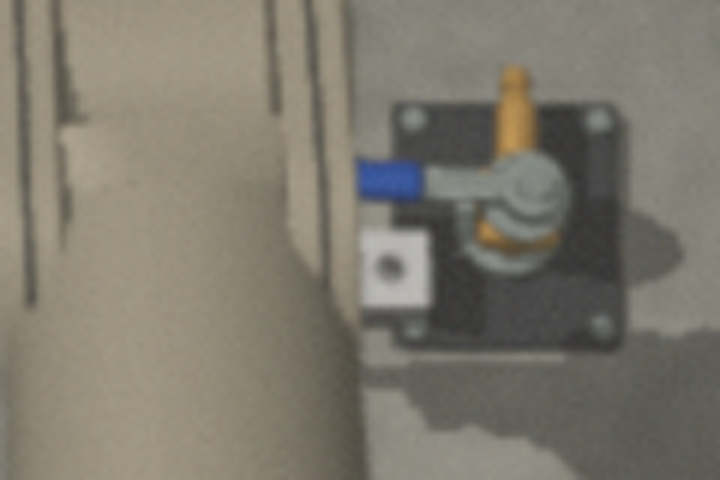

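The pin hangs over the cup's mouth, with its lower end at about pixel (289,202) and the cup rim centre at about (291,218). I'll lower it.

Request:
play_rows([
  [[0,0,-25],[0,0,0],10],
  [[0,0,-25],[0,0,0],10],
  [[0,0,-25],[0,0,0],10],
  [[0,0,-20],[0,0,0],10],
  [[0,0,-10],[0,0,0],10],
  [[0,0,-6],[0,0,0],10],
  [[0,0,0],[0,0,0],10],
  [[0,0,0],[0,0,0],10],
])

```text
clock: 6.22
position: [0.4751, -0.021, 0.099]
ee_rot: [0.707, -0.707, 0.0, -0.0]
ft_force: [-0.3, -0.7, -0.6]
grip_width: 0.272
```

```bash
python3 - <<'E'
from h import *
t=camera("scene")[130:315,180:380]; cv2.imwrite("pics/s5.png",cv2.resize(t,None,fx=3.5,fy=3,interpolation=cv2.INTER_CUBIC))
E
```

```text
(no output)
```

View pics/s5.png

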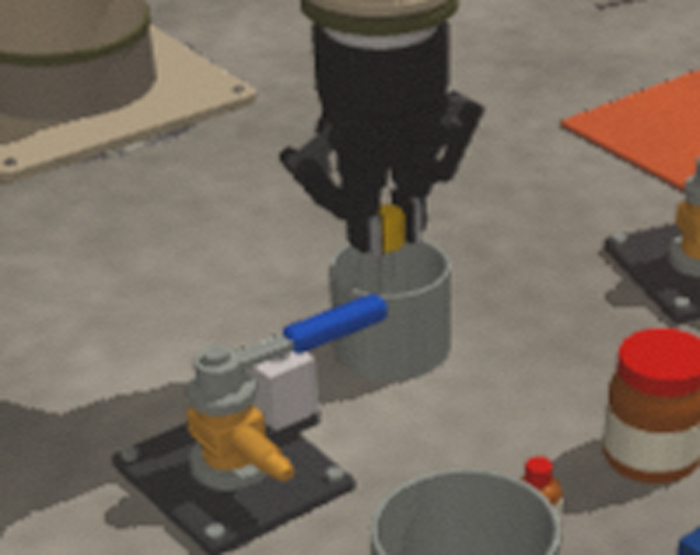

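Request:
play_rows([
  [[0,0,-2],[0,0,0],10],
  [[0,0,-2],[0,0,0],10],
  [[0,0,-1],[0,0,0],10],
  [[0,0,0],[0,0,0],10],
  [[0,0,0],[0,0,0],10],
])

```text
clock: 6.9
position: [0.4746, -0.021, 0.0933]
ee_rot: [0.707, -0.707, 0.0, 0.0]
ft_force: [-0.2, 0.3, -0.8]
grip_width: 0.27
```

Request:
play_rows([
  [[0,0,0],[0,0,0],30],
  [[0,0,0],[0,0,0],45],
  [[0,0,0],[0,0,0],65],
  [[0,0,0],[0,0,0],65],
  [[0,0,20],[0,0,0],65],
  [[0,0,30],[0,0,0],65],
  [[0,0,40],[0,0,0],65],
  [[0,0,40],[0,0,0],65],
  [[0,0,0],[0,0,0],65],
  [[0,0,0],[0,0,0],65],
  [[0,0,0],[0,0,0],65],
])

```text
clock: 8.28
position: [0.474, -0.021, 0.2221]
ee_rot: [0.707, -0.707, -0.001, 0.001]
ft_force: [0.2, 0.4, -0.3]
grip_width: 0.763
```

```bash
python3 - <<'E'
from h import *
t=camera("scene")[130:315,180:380]; cv2.imwrite("pics/s6.png",cv2.resize(t,None,fx=3.5,fy=3,interpolation=cv2.INTER_CUBIC))
E
```

```text
(no output)
```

View pics/s6.png

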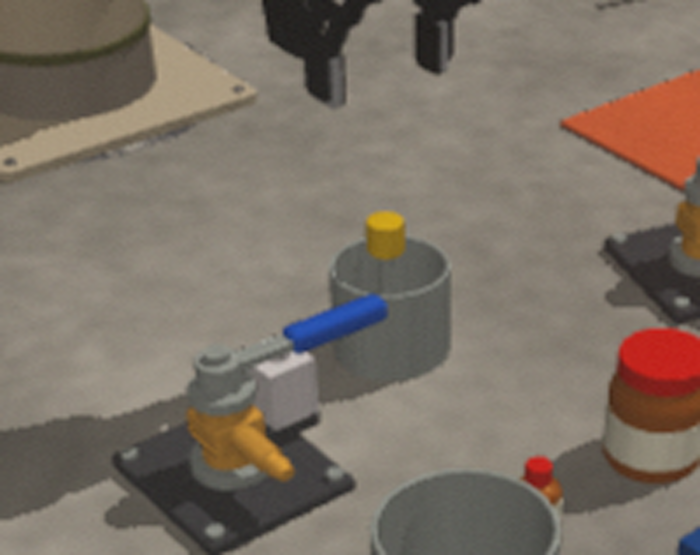

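The pin stands upright in the cup, let go, with its head at about pixel (290,208). Before the lever move I'll check the bystander clearances and plan the push path.

```bash
python3 - <<'E'
from h import *
np.set_printoptions(precision=4,suppress=True)
print("can rim",atz("top",389,163,.16),"vial",atz("top",338,207,.055),"jar",atz("top",301,203,.095))
A=np.array([.527,-.1745])
for d in range(-4,100,8):
    f=np.deg2rad(90+d);u=np.array([np.cos(f),np.sin(f)]);n=np.array([-u[1],u[0]])
    print(d,A+.085*u-.019*n)
print(readout.get_obs()["joint_pos"])
E
```

```text
can rim [ 0.7483 -0.1836  0.16  ] vial [ 0.6621 -0.0629  0.055 ] jar [0.6598 0.0326 0.095 ]
-4 [ 0.5519 -0.091 ]
4 [ 0.54   -0.0884]
12 [ 0.5279 -0.0874]
20 [ 0.5158 -0.0881]
28 [ 0.5039 -0.0905]
36 [ 0.4924 -0.0946]
44 [ 0.4816 -0.1002]
52 [ 0.4717 -0.1072]
60 [ 0.4629 -0.1155]
68 [ 0.4553 -0.125 ]
76 [ 0.4491 -0.1355]
84 [ 0.4445 -0.1467]
92 [ 0.4414 -0.1585]
[ 0.5431  0.042  -0.6028  1.827   0.0244  1.2819 -1.6369]
```

Request:
play_rows([
  [[19,-14,0],[0,0,0],0],
  [[19,-14,0],[0,0,0],0],
  [[19,-14,0],[0,0,0],0],
  [[19,-14,0],[0,0,0],0],
  [[17,-12.5,0],[0,0,0],0],
  [[0,0,-35],[0,0,0],0],
  [[0,0,-35],[0,0,0],0],
  [[0,0,-35],[0,0,0],0],
  [[0,0,-20],[0,0,0],0],
  [[0,0,-8],[0,0,0],0],
  [[0,0,0],[0,0,0],0],
  [[0,0,0],[0,0,0],0],
])

```text
clock: 9.82
position: [0.5684, -0.0895, 0.0915]
ee_rot: [0.707, -0.707, 0.001, -0.0]
ft_force: [0.0, -0.1, -0.1]
grip_width: 0.001
```

```bash
python3 - <<'E'
from h import *
print(readout.get_obs()["ft_force"])
t=camera("scene")[130:315,180:380]; cv2.imwrite("pics/s7.png",cv2.resize(t,None,fx=3.5,fy=3,interpolation=cv2.INTER_CUBIC))
E
```

```text
[ 0.04793487 -0.06041787 -0.07270496]
```

View pics/s7.png

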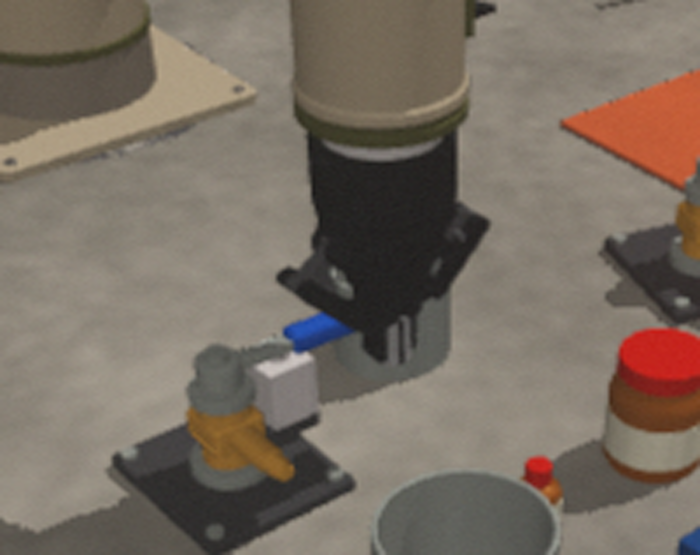

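The closed fingers stand on the +x side of the sleeve and clear of it. I'll approach gently in -x.

Request:
play_rows([
  [[-5,0,-4],[0,0,0],0],
  [[-5,0,0],[0,0,0],0],
  [[-4,0,0],[0,0,0],0],
  [[-2,0,0],[0,0,0],0],
  [[-2,0,0],[0,0,0],0],
  [[-2,0,0],[0,0,0],0],
])

```text
clock: 10.62
position: [0.5477, -0.0895, 0.0864]
ee_rot: [0.707, -0.707, 0.0, -0.0]
ft_force: [3.6, 0.2, -0.4]
grip_width: 0.003
```

Request:
play_rows([
  [[-2,0,0],[0,0,0],0],
  [[-1,0,0],[0,0,0],0],
])

```text
clock: 10.88
position: [0.545, -0.0892, 0.0865]
ee_rot: [0.707, -0.707, 0.0, -0.0]
ft_force: [4.3, 0.9, -1.7]
grip_width: -0.002
```

Request:
play_rows([
  [[-1,0,0],[0,0,0],0],
  [[-1,0,0],[0,0,0],0],
])

```text
clock: 11.12
position: [0.5429, -0.0891, 0.0865]
ee_rot: [0.707, -0.707, 0.0, -0.0]
ft_force: [4.2, 1.6, 0.1]
grip_width: -0.001
```

Contact came at x≈0.548, as predicted, and the lever turns at about 4 N. Next are the arc increments.

```bash
python3 - <<'E'
import numpy as np
A=np.array([527,-174.5]);P0=np.array([543,-89.2]);cur=P0.copy()
for d in list(np.arange(6,82,3)):
    f=np.deg2rad(90+d);u=np.array([np.cos(f),np.sin(f)]);n=np.array([-u[1],u[0]])
    p=A+85*u-19*n; s=np.round(p-cur,1);cur=cur+s;print(d,s,cur)
E
```

```text
6 [-6.   1.2] [537. -88.]
9 [-4.5  0.4] [532.5 -87.6]
12 [-4.6  0.2] [527.9 -87.4]
15 [-4.5 -0.1] [523.4 -87.5]
18 [-4.6 -0.3] [518.8 -87.8]
21 [-4.5 -0.5] [514.3 -88.3]
24 [-4.5 -0.8] [509.8 -89.1]
27 [-4.5 -1. ] [505.3 -90.1]
30 [-4.3 -1.3] [501.  -91.4]
33 [-4.4 -1.5] [496.6 -92.9]
36 [-4.2 -1.7] [492.4 -94.6]
39 [-4.1 -1.9] [488.3 -96.5]
42 [-4.1 -2.1] [484.2 -98.6]
45 [-3.9 -2.4] [ 480.3 -101. ]
48 [-3.8 -2.5] [ 476.5 -103.5]
51 [-3.6 -2.7] [ 472.9 -106.2]
54 [-3.5 -3. ] [ 469.4 -109.2]
57 [-3.3 -3.1] [ 466.1 -112.3]
60 [-3.2 -3.2] [ 462.9 -115.5]
63 [-3.  -3.5] [ 459.9 -119. ]
66 [-2.8 -3.6] [ 457.1 -122.6]
69 [-2.6 -3.7] [ 454.5 -126.3]
72 [-2.5 -3.9] [ 452.  -130.2]
75 [-2.2 -3.9] [ 449.8 -134.1]
78 [-2.  -4.1] [ 447.8 -138.2]
81 [-1.8 -4.2] [ 446.  -142.4]
```

Request:
play_rows([
  [[-3,0.6,0],[0,0,3],0],
  [[-3,0.6,0],[0,0,3],0],
  [[-4.5,0.4,0],[0,0,3],0],
  [[-4.6,0.2,0],[0,0,3],0],
])

```text
clock: 11.62
position: [0.5276, -0.0871, 0.0865]
ee_rot: [0.778, -0.628, 0.0, -0.0]
ft_force: [4.1, 2.7, -0.0]
grip_width: 0.002
```

Request:
play_rows([
  [[-4.5,-0.1,0],[0,0,3],0],
  [[-4.6,-0.3,0],[0,0,3],0],
  [[-4.5,-0.5,0],[0,0,3],0],
  [[-4.5,-0.8,0],[0,0,3],0],
  [[-4.5,-1.0,0],[0,0,3],0],
])

```text
clock: 12.25
position: [0.5048, -0.0897, 0.0864]
ee_rot: [0.853, -0.521, -0.0, -0.0]
ft_force: [2.2, 3.0, -0.1]
grip_width: 0.002
```

Request:
play_rows([
  [[-4.3,-1.3,0],[0,0,3],0],
  [[-4.4,-1.5,0],[0,0,3],0],
  [[-4.2,-1.7,0],[0,0,3],0],
  [[-4.1,-1.9,0],[0,0,3],0],
  [[-4.1,-2.1,0],[0,0,3],0],
])

```text
clock: 12.88
position: [0.4835, -0.098, 0.0864]
ee_rot: [0.914, -0.406, -0.0, -0.0]
ft_force: [1.6, 3.5, 0.5]
grip_width: -0.003
```

Request:
play_rows([
  [[-3.9,-2.4,0],[0,0,3],0],
  [[-3.8,-2.5,0],[0,0,3],0],
  [[-3.6,-2.7,0],[0,0,3],0],
  [[-3.5,-3.0,0],[0,0,3],0],
  [[-3.3,-3.1,0],[0,0,3],0],
  [[-3.2,-3.2,0],[0,0,3],0],
])

```text
clock: 13.62
position: [0.4619, -0.115, 0.0863]
ee_rot: [0.966, -0.258, -0.001, -0.0]
ft_force: [-0.5, 3.4, 2.2]
grip_width: -0.003
```

Request:
play_rows([
  [[-3.0,-3.5,0],[0,0,3],0],
  [[-2.8,-3.6,0],[0,0,3],0],
  [[-2.6,-3.7,0],[0,0,3],0],
  [[-2.5,-3.9,0],[0,0,3],0],
  [[0,0,0],[0,0,0],0],
])

```text
clock: 14.25
position: [0.4508, -0.1304, 0.0862]
ee_rot: [0.988, -0.157, -0.001, 0.0]
ft_force: [-1.2, 1.3, 0.5]
grip_width: 0.003
```

```bash
python3 - <<'E'
from h import *
o=readout.get_obs();print(o["ft_force"],o["position"],o["joint_pos"])
t=camera("scene")[130:315,180:380]; cv2.imwrite("pics/s8.png",cv2.resize(t,None,fx=3.5,fy=3,interpolation=cv2.INTER_CUBIC))
t=camera("top")[225:305,295:415]; cv2.imwrite("pics/t8.png",cv2.resize(t,None,fx=6,fy=6,interpolation=cv2.INTER_CUBIC))
E
```

```text
[-1.2065879   1.33305344  0.52888684] [ 0.45084301 -0.13036329  0.08615366] [ 0.8505473   0.20343699 -0.71514821  1.9938026   0.15805864  1.00044809
 -0.255043  ]
```

View pics/s8.png

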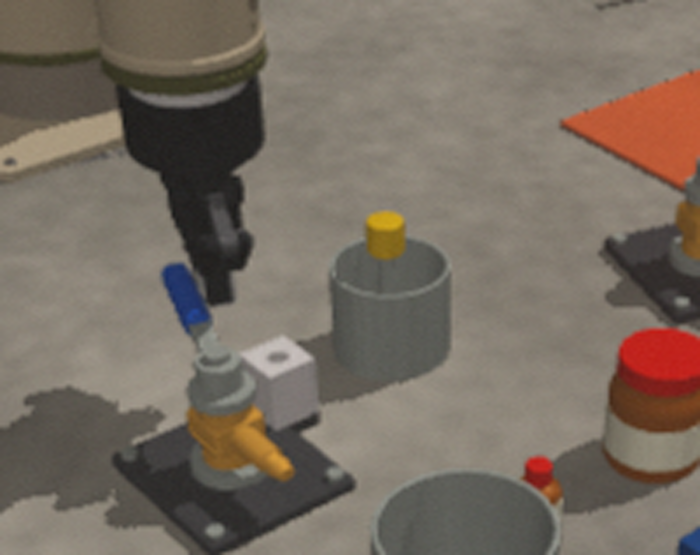

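View pics/t8.png

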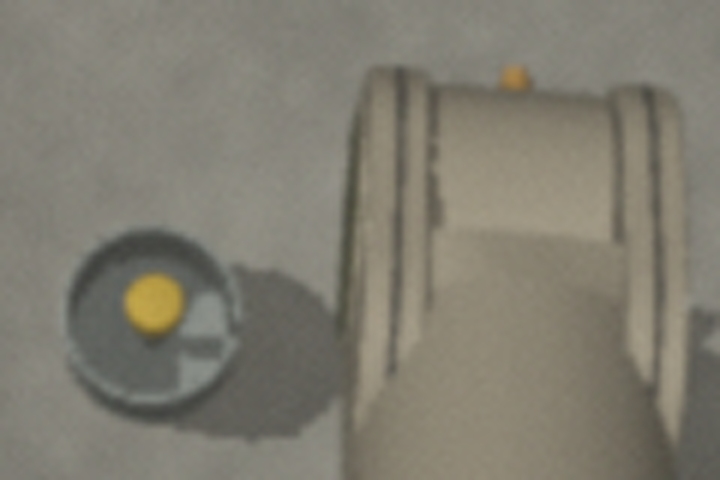

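Request:
play_rows([
  [[-1.1,-1.9,0],[0,0,1.5],0],
  [[-1.1,-2,0],[0,0,1.5],0],
  [[-1,-2,0],[0,0,1.5],0],
  [[-1,-2.1,0],[0,0,1.5],0],
  [[-0.5,-1,0],[0,0,0.7],0],
  [[-0.4,-1,0],[0,0,0.7],0],
  [[-0.4,-1,0],[0,0,0.7],0],
])

```text
clock: 15.22
position: [0.446, -0.1415, 0.0863]
ee_rot: [0.996, -0.086, -0.0, -0.0]
ft_force: [-2.1, 3.5, -0.4]
grip_width: 0.004
```

Request:
play_rows([
  [[-0.2,-0.8,0],[0,0,0.5],0],
  [[-0.2,-0.8,0],[0,0,0.5],0],
  [[-0.2,-0.8,0],[0,0,0.5],0],
])

```text
clock: 15.6
position: [0.4455, -0.1439, 0.0863]
ee_rot: [0.997, -0.073, 0.0, 0.0]
ft_force: [-2.9, 4.3, -0.9]
grip_width: 0.001
```

Request:
play_rows([
  [[-0.1,-0.5,0],[0,0,0.4],0],
  [[-0.1,-0.5,0],[0,0,0.4],0],
])

```text
clock: 15.85
position: [0.4453, -0.1449, 0.0863]
ee_rot: [0.998, -0.066, 0.0, -0.0]
ft_force: [-2.7, 3.6, -0.1]
grip_width: 0.002
```

Request:
play_rows([
  [[0,-0.5,0],[0,0,0.4],0],
  [[0,-0.5,0],[0,0,0.4],0],
  [[0,-0.5,0],[0,0,0.4],0],
])

```text
clock: 16.23
position: [0.4454, -0.1464, 0.0864]
ee_rot: [0.998, -0.056, 0.0, 0.0]
ft_force: [-2.8, 4.5, 0.7]
grip_width: -0.003
```

Request:
play_rows([
  [[-0.1,-0.5,0],[0,0,0.4],0],
  [[-0.1,-0.5,0],[0,0,0.4],0],
  [[0,-0.4,0],[0,0,0.4],0],
])

```text
clock: 16.6
position: [0.4451, -0.1478, 0.0864]
ee_rot: [0.999, -0.045, 0.0, 0.0]
ft_force: [-2.6, 4.0, 0.7]
grip_width: -0.003
```

Request:
play_rows([
  [[0,-0.4,0],[0,0,0.3],0],
  [[0,-0.4,0],[0,0,0.3],0],
])

```text
clock: 16.85
position: [0.4451, -0.1486, 0.0863]
ee_rot: [0.999, -0.04, 0.0, -0.0]
ft_force: [-2.7, 3.4, 1.0]
grip_width: 0.001
```

Request:
play_rows([
  [[-0.1,-0.4,0],[0,0,0.3],0],
  [[0,-0.4,0],[0,0,0.3],0],
])

```text
clock: 17.1
position: [0.445, -0.1494, 0.0863]
ee_rot: [0.999, -0.035, 0.0, -0.0]
ft_force: [-2.5, 3.6, 0.8]
grip_width: 0.001
```

Request:
play_rows([
  [[0,-0.4,0],[0,0,0.3],0],
  [[0,-0.4,0],[0,0,0.3],0],
])

```text
clock: 17.35
position: [0.445, -0.1501, 0.0863]
ee_rot: [1.0, -0.029, 0.0, -0.0]
ft_force: [-2.5, 3.8, 1.0]
grip_width: 0.003
```

Request:
play_rows([
  [[0,-0.4,0],[0,0,0.3],0],
  [[0,-0.4,0],[0,0,0.3],0],
])

```text
clock: 17.6
position: [0.4449, -0.1502, 0.0863]
ee_rot: [1.0, -0.024, -0.0, -0.0]
ft_force: [-4.0, 7.0, 2.7]
grip_width: 0.002
```

Request:
play_rows([
  [[0,-0.4,0],[0,0,0.3],0],
  [[0,-0.4,0],[0,0,0],0],
])

```text
clock: 17.85
position: [0.4448, -0.1504, 0.0863]
ee_rot: [1.0, -0.021, -0.0, -0.001]
ft_force: [-4.9, 10.8, 4.5]
grip_width: -0.003
```

The stop is met at y≈-0.150, with a total of about 12.7 N. I'll ease off slightly and hold.

Request:
play_rows([
  [[-0.2,0.3,0],[0,0,0],0],
  [[0,0,0],[0,0,0],0],
])

```text
clock: 18.1
position: [0.4448, -0.1503, 0.0863]
ee_rot: [1.0, -0.021, -0.0, -0.001]
ft_force: [-3.7, 7.7, 2.4]
grip_width: -0.004
```

Request:
play_rows([
  [[0,-0.2,0],[0,0,0],0],
  [[0,0,0],[0,0,0],0],
])

```text
clock: 18.35
position: [0.4448, -0.1503, 0.0863]
ee_rot: [1.0, -0.021, -0.0, -0.001]
ft_force: [-3.4, 9.0, 3.0]
grip_width: -0.001
```

Request:
play_rows([
  [[0,0,0],[0,0,0],0],
  [[0,0,0],[0,0,0],0],
  [[0,0,0],[0,0,0],0],
])

```text
clock: 18.73
position: [0.4448, -0.1503, 0.0863]
ee_rot: [1.0, -0.021, -0.0, -0.001]
ft_force: [-2.4, 9.1, 3.8]
grip_width: 0.002
```

Request:
play_rows([
  [[0,0,0],[0,0,0],0],
  [[0,0,0],[0,0,0],0],
  [[0,0,0],[0,0,0],0],
  [[0,0,0],[0,0,0],0],
])

```text
clock: 19.23
position: [0.4448, -0.1503, 0.0863]
ee_rot: [1.0, -0.021, -0.0, -0.001]
ft_force: [-3.2, 9.0, 2.9]
grip_width: 0.003
```

The lever has been held at about 10 N for over 1 s. I'll let go in +y, then lift and move clear.

Request:
play_rows([
  [[0,1,0],[0,0,0],0],
  [[0,3,0],[0,0,0],0],
  [[0,8,0],[0,0,0],0],
  [[0,12,0],[0,0,0],0],
  [[0,6,25],[0,0,0],0],
  [[0,0,40],[0,0,0],0],
  [[0,0,50],[0,0,0],0],
  [[0,0,50],[0,0,0],0],
  [[-20,-40,10],[0,0,0],0],
  [[-20,-40,0],[0,0,0],0],
  [[0,-45,0],[0,0,0],0],
  [[0,-45,0],[0,0,0],0],
])

```text
clock: 20.72
position: [0.4049, -0.2925, 0.2617]
ee_rot: [1.0, -0.022, 0.0, 0.001]
ft_force: [0.8, 0.4, 0.6]
grip_width: -0.004
```

Request:
play_rows([
  [[0,-45,0],[0,0,0],0],
  [[0,-45,0],[0,0,0],0],
  [[0,-45,0],[0,0,0],0],
  [[0,0,0],[0,0,0],0],
  [[0,0,0],[0,0,0],0],
])

```text
clock: 21.35
position: [0.4055, -0.4256, 0.2612]
ee_rot: [1.0, -0.021, 0.0, -0.0]
ft_force: [0.1, 0.5, 0.1]
grip_width: -0.002
```

```bash
python3 - <<'E'
from h import *
o=readout.get_obs();print(o["ft_force"],o["joint_velocities"])
t=camera("scene"); cv2.imwrite("pics/s9.png",t)
t=camera("top")[225:305,295:415]; cv2.imwrite("pics/t9.png",cv2.resize(t,None,fx=6,fy=6,interpolation=cv2.INTER_CUBIC))
E
```

```text
[0.12945834 0.49553998 0.14230768] [-6.01729359e-03 -1.83551361e-02 -1.06624490e-02  1.02705408e-02
 -2.53450467e-05  3.81555196e-04  4.50238876e-04]
```

View pics/s9.png

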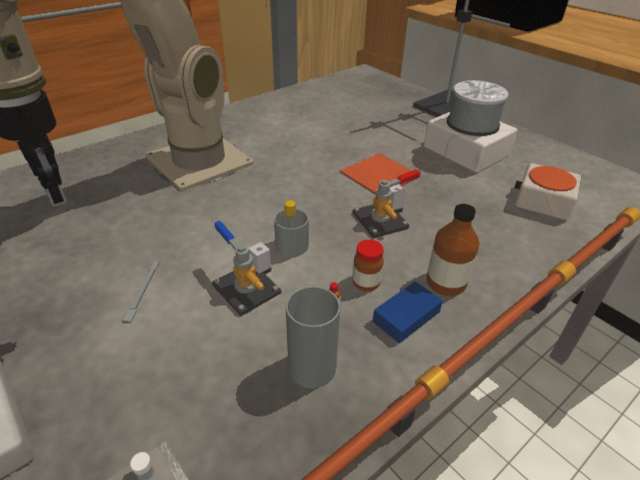

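View pics/t9.png

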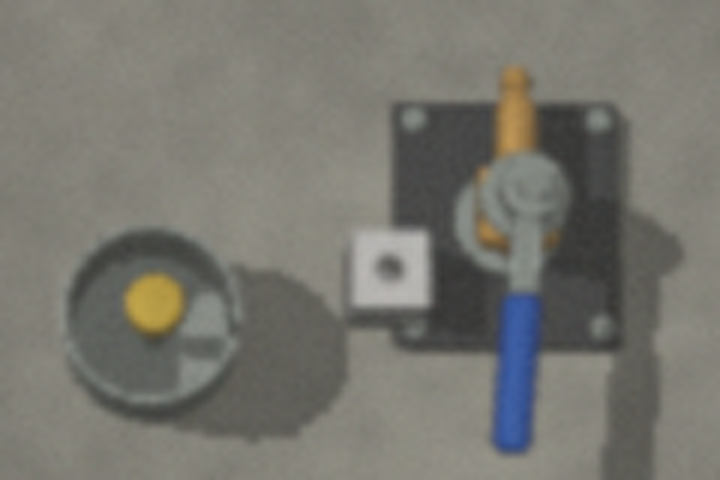

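The lever now points along -x, the pin stands in the cup, and the other objects look unmoved. I'll measure the swept angle from the blue sleeve in both top pictures.

```bash
python3 - <<'E'
from h import *
a=cv2.imread("pics/top0.png"); b=camera("top"); cv2.imwrite("pics/top9.png",b)
L=[]
for im in(a,b):
    im=im.astype(int); m=(im[:,:,0]>im[:,:,2]+60); m[:225]=0;m[320:]=0;m[:,:295]=0;m[:,415:]=0
    v,u=np.nonzero(m); P=np.array([atz("top",x,y,.105)[:2] for x,y in zip(u,v)])
    c=P.mean(0);d=np.linalg.svd(P-c)[2][0]; 
    if d@(c-[.527,-.1745])<0:d=-d
    r=c-np.array([.527,-.1745]); L.append((np.arctan2(d[1],d[0])%6.283,np.arctan2(r[1],r[0])%6.283)); print(len(P),c,L[-1],np.hypot(*r))
print(np.subtract(L[1],L[0]))
d=cv2.absdiff(a,b).max(2)>50; v,u=np.nonzero(d); print([(x0,y0,int(d[y0:y0+40,x0:x0+40].sum())) for y0 in range(0,480,40) for x0 in range(0,640,40) if d[y0:y0+40,x0:x0+40].sum()>8])
E
```

```text
132 [ 0.52866983 -0.098094  ] (np.float64(1.5492778259389417), np.float64(1.5489451616013423)) 0.07642424319973906
136 [ 0.45084677 -0.1680533 ] (np.float64(3.055583364660437), np.float64(3.05713968967284)) 0.07642561405975597
[1.50630554 1.50819453]
[(280, 240, 26), (320, 240, 185), (360, 240, 174), (480, 240, 76), (520, 240, 428), (560, 240, 269), (600, 240, 127), (360, 280, 123), (480, 280, 390), (520, 280, 157), (560, 280, 141), (600, 280, 225), (600, 360, 28), (600, 400, 536), (240, 440, 25), (440, 440, 576), (480, 440, 89)]
```

The measured sweep is 1.507 rad, plus the unknown start angle of 0 to 0.06. That only just fits 1.571, so I'll cross-check with a model fit in both cameras before handing in.

```bash
python3 - <<'E'
from h import *
from scipy.optimize import minimize
box=(295,225,415,320)
def soft(im,n):
    x0,y0,x1,y1=(295,225,415,320) if n=="top" else (200,200,310,290)
    im=im.astype(float); s=np.clip((im[:,:,0]-im[:,:,2])/90,0,1); 
    return s[y0:y1,x0:x1],(x0,y0)
K=8
def rend(n,ax,ay,phi,off,shape):
    u=np.array([np.cos(phi),np.sin(phi)]);w=np.array([-u[1],u[0]])
    pts=[]
    for r in(.044,.110):
        for s in(-.008,.008):
            for z in(.091,.109):
                p=np.array([ax,ay])+r*u+s*w; pts.append(proj(n,[p[0],p[1],z]))
    pts=(np.array(pts)-off+.5)*K
    h=cv2.convexHull(pts.astype(np.float32)).reshape(-1,2)
    m=np.zeros((shape[0]*K,shape[1]*K),np.uint8)
    cv2.fillConvexPoly(m,np.round((h-.5)*16).astype(np.int32),255,shift=4)
    return cv2.GaussianBlur(cv2.resize(m,(shape[1],shape[0]),interpolation=cv2.INTER_AREA)/255.,(0,0),.5)
for n in("top","scene"):
    ims=[soft(cv2.imread(f"pics/{n}{k}.png"),n) for k in("0","9")] if n=="top" else [soft(cv2.imread(f) ,n) for f in("pics/scene0.png","pics/s9.png")]
    def cost(p):
        return sum(((rend(n,p[0]/1e3,p[1]/1e3,p[2+i]/100,np.array(o),s.shape)-s)**2).sum() for i,(s,o) in enumerate(ims))
    best=None
    for st in([527,-174.5,154.5,305.5],[529,-176,153,307],[525,-173,156,304]):
        r=minimize(cost,st,method="Nelder-Mead",options=dict(initial_simplex=np.array([st]+[np.array(st)+3*e for e in np.eye(4)]),xatol=.01,fatol=.001,maxiter=600))
        print(n,r.fun,r.x,"sweep",(r.x[3]-r.x[2])/100)
E
```

```text
top 49.20230340847217 [ 527.12027179 -174.75272741  154.59498029  305.6601743 ] sweep 1.510651940106947Traceback (most recent call last):
  File "<stdin>", line 27, in <module>
    res = _minimize_neldermead(fun, x0, args, callback, bounds=bounds,
                               **options)
    fxr = func(xr)
    fx = function(np.copy(x), *(wrapper_args + args))
  File "<stdin>", line 24, in cost
  File "<stdin>", line 24, in <genexpr>
  File "<stdin>", line 15, in rend
  File "h.py", line 10, in proj
    c=camera_info(n);T=c["world_from_camera"]
ValueError: time passes only in moves, steps and waits
```

```bash
cat > fit.py <<'E'
import h,sys
from h import *
C={n:camera_info(n) for n in("top","scene")}
h.camera_info=lambda n:C[n]
from scipy.optimize import minimize
K=8
n=sys.argv[1]; files=sys.argv[2:]
def soft(im):
    x0,y0,x1,y1=(295,225,415,320) if n=="top" else (200,200,310,290)
    im=im.astype(float); s=np.clip((im[:,:,0]-im[:,:,2])/90,0,1); 
    return s[y0:y1,x0:x1],np.array((x0,y0))
def rend(ax,ay,phi,off,shape):
    u=np.array([np.cos(phi),np.sin(phi)]);w=np.array([-u[1],u[0]])
    pts=np.array([h.proj(n,[*(np.array([ax,ay])+r*u+s*w),z]) for r in(.044,.110) for s in(-.008,.008) for z in(.091,.109)])
    q=cv2.convexHull(((pts-off+.5)*K).astype(np.float32)).reshape(-1,2)
    m=np.zeros((shape[0]*K,shape[1]*K),np.uint8)
    cv2.fillConvexPoly(m,np.round((q-.5)*16).astype(np.int32),255,shift=4)
    return cv2.GaussianBlur(cv2.resize(m,(shape[1],shape[0]),interpolation=cv2.INTER_AREA)/255.,(0,0),.5)
ims=[soft(cv2.imread(f)) for f in files]
def cost(p): return sum(((rend(p[0]/1e3,p[1]/1e3,p[2+i]/100,o,s.shape)-s)**2).sum() for i,(s,o) in enumerate(ims))
for st in([527,-174.5,154.5,305.5],[529,-176,153,308]):
    r=minimize(cost,st,method="Nelder-Mead",options=dict(initial_simplex=np.array([st]+[np.array(st)+3*e for e in np.eye(4)]),xatol=.01,fatol=.001,maxiter=600))
    print(n,r.fun,r.x,"sweep",(r.x[3]-r.x[2])/100)
E
python3 fit.py scene pics/scene0.png pics/s9.png; python3 fit.py top pics/top0.png pics/top9.png
```

```text
scene 159.8219027596392 [ 527.63328121 -176.10203564  156.61355378  305.86098358] sweep 1.4924742980478152
scene 161.064448898644 [ 527.55987985 -175.66049492  157.37728063  307.09877545] sweep 1.497214948122999
top 49.20230340847217 [ 527.12027179 -174.75272741  154.59498029  305.6601743 ] sweep 1.510651940106947
top 49.294912917799095 [ 527.6951898  -173.89512628  155.1466452   306.86681252] sweep 1.5172016732046263
```

The fits are consistent with the stop but don't prove it, at about 1.51 plus a start angle of up to 0.06. There is plenty of time, so I'll press again a bit farther out. If the lever is truly home, force should rise at once at the same angle with no 4 N sliding plateau.

Request:
play_rows([
  [[3,45,0],[0,0,-2],0],
  [[3,45,0],[0,0,0],0],
  [[3,45,0],[0,0,0],0],
  [[3,45,0],[0,0,0],0],
  [[3,45,0],[0,0,0],0],
  [[4,45,0],[0,0,0],0],
  [[4,43,0],[0,0,0],0],
  [[2,0,-50],[0,0,0],0],
  [[0,0,-50],[0,0,0],0],
  [[0,0,-45],[0,0,0],0],
  [[0,0,-28],[0,0,0],0],
  [[0,0,0],[0,0,0],0],
])

```text
clock: 23.0
position: [0.4285, -0.1127, 0.0872]
ee_rot: [0.999, -0.039, -0.001, -0.001]
ft_force: [-0.2, 0.4, 0.7]
grip_width: -0.0
```

Request:
play_rows([
  [[0,-8,0],[0,0,0],0],
  [[0,-8,0],[0,0,0],0],
  [[0,-6,0],[0,0,0],0],
  [[0,-4,0],[0,0,0],0],
  [[0,-3,0],[0,0,0],0],
  [[0,0,0],[0,0,0],0],
  [[0,0,0],[0,0,0],0],
])

```text
clock: 23.88
position: [0.4298, -0.1425, 0.0883]
ee_rot: [0.999, -0.039, -0.0, -0.0]
ft_force: [-0.1, 0.3, 1.3]
grip_width: -0.003
```

Request:
play_rows([
  [[0,-1.5,0],[0,0,0],0],
  [[0,-1.5,0],[0,0,0],0],
  [[0,-1,0],[0,0,0],0],
  [[0,-0.5,0],[0,0,0],0],
])

```text
clock: 24.38
position: [0.4298, -0.1472, 0.0883]
ee_rot: [0.999, -0.039, 0.0, -0.0]
ft_force: [0.2, 0.6, 0.0]
grip_width: -0.004
```

Request:
play_rows([
  [[0,-0.5,0],[0,0,0],0],
  [[0,-0.5,0],[0,0,0],0],
])

```text
clock: 24.62
position: [0.4298, -0.1482, 0.0883]
ee_rot: [0.999, -0.039, 0.0, -0.0]
ft_force: [-0.2, -0.1, -1.1]
grip_width: -0.001
```

Request:
play_rows([
  [[0,-0.4,0],[0,0,0],0],
  [[0,-0.4,0],[0,0,0],0],
])

```text
clock: 24.88
position: [0.4298, -0.1489, 0.0883]
ee_rot: [0.999, -0.039, 0.0, -0.0]
ft_force: [0.7, 1.2, -0.5]
grip_width: 0.003
```

Request:
play_rows([
  [[0,-0.4,0],[0,0,0],0],
  [[0,-0.4,0],[0,0,0],0],
])

```text
clock: 25.12
position: [0.4298, -0.1491, 0.0883]
ee_rot: [0.999, -0.039, -0.0, -0.0]
ft_force: [-1.2, 5.0, 2.4]
grip_width: -0.006
```

Request:
play_rows([
  [[0,-0.4,0],[0,0,0],0],
  [[0,0,0],[0,0,0],0],
])

```text
clock: 25.38
position: [0.4298, -0.1491, 0.0883]
ee_rot: [0.999, -0.039, -0.0, -0.001]
ft_force: [-1.2, 6.8, 2.0]
grip_width: -0.002
```

Request:
play_rows([
  [[0,-0.4,0],[0,0,0],0],
  [[0,0,0],[0,0,0],0],
])

```text
clock: 25.62
position: [0.4298, -0.1491, 0.0883]
ee_rot: [0.999, -0.039, -0.0, -0.001]
ft_force: [-1.7, 7.7, 4.0]
grip_width: 0.002
```

The lever is hard at the same place: contact at y=-0.149 as predicted, with no sliding even well above the 4 N friction. I'll hold at about 10 N for a second.

Request:
play_rows([
  [[0,-0.2,0],[0,0,0],0],
  [[0,0,0],[0,0,0],0],
  [[0,0,0],[0,0,0],0],
])

```text
clock: 26.0
position: [0.4298, -0.1492, 0.0883]
ee_rot: [0.999, -0.039, -0.0, -0.001]
ft_force: [-2.1, 8.2, 4.0]
grip_width: 0.0
```

Request:
play_rows([
  [[0,0,0],[0,0,0],0],
  [[0,0,0],[0,0,0],0],
  [[0,0,0],[0,0,0],0],
  [[0,0,0],[0,0,0],0],
  [[0,0,0],[0,0,0],0],
])

```text
clock: 26.62
position: [0.4298, -0.1492, 0.0883]
ee_rot: [0.999, -0.039, -0.0, -0.001]
ft_force: [-1.7, 7.9, 2.9]
grip_width: 0.0
```

Request:
play_rows([
  [[0,1,0],[0,0,0],0],
  [[0,3,0],[0,0,0],0],
  [[0,8,0],[0,0,0],0],
  [[0,12,0],[0,0,0],0],
  [[0,6,25],[0,0,0],0],
  [[0,0,40],[0,0,0],0],
  [[0,0,50],[0,0,0],0],
  [[0,0,50],[0,0,0],0],
  [[-10,-40,10],[0,0,0],0],
  [[-10,-40,0],[0,0,0],0],
  [[0,-45,0],[0,0,0],0],
  [[0,-45,0],[0,0,0],0],
])

```text
clock: 28.12
position: [0.4099, -0.2915, 0.2635]
ee_rot: [0.999, -0.039, 0.0, 0.0]
ft_force: [0.3, 0.7, 0.7]
grip_width: -0.003
```

Request:
play_rows([
  [[0,-45,0],[0,0,0],0],
  [[0,-45,0],[0,0,0],0],
  [[0,-45,0],[0,0,0],0],
  [[0,0,0],[0,0,0],0],
  [[0,0,0],[0,0,0],0],
  [[0,0,0],[0,0,0],0],
])

```text
clock: 28.88
position: [0.4105, -0.4244, 0.2637]
ee_rot: [0.999, -0.038, 0.0, 0.0]
ft_force: [-0.7, -0.3, -0.3]
grip_width: 0.001
```

```bash
python3 - <<'E'
from h import *
cv2.imwrite("pics/scene10.png",camera("scene"));cv2.imwrite("pics/top10.png",camera("top"))
a=cv2.imread("pics/top9.png");b=cv2.imread("pics/top10.png");c=cv2.imread("pics/top0.png")
print(cv2.absdiff(a,b).max(2)[100:330,130:440].max())
print("right of valve excl",cv2.absdiff(c,b).max(2)[130:225,200:420].max(),"red",cv2.absdiff(c,b).max(2)[225:290,180:265].max())
E
python3 fit.py top pics/top0.png pics/top10.png
```

```text
11
right of valve excl 12 red 8
top 49.30058620633869 [ 527.13964714 -174.91671014  154.68298281  305.71491373] sweep 1.5103193091651943
top 49.34094258729584 [ 527.6951898  -173.89512628  155.1466452   306.86681252] sweep 1.5172016732046263
```

View pics/scene10.png

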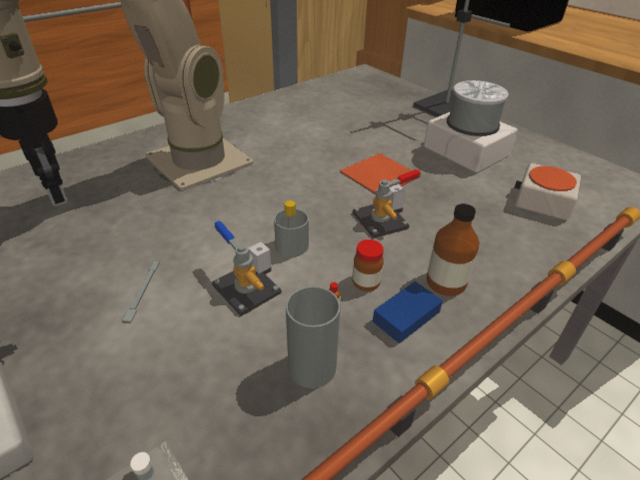

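The picture shows the lever along -x (sleeve at about (224,231)), the pin upright in the cup (head at about (290,208)), and the red valve and other objects unchanged. The arm is clear of everything, so I'm handing in.

```bash
python3 - <<'E'
from workcell import manip
print(manip.hand_in())
E
```

```text
the job is handed in; nothing more can be done
None
```

I pulled the pin and stood it in the steel cup, then turned the blue lever to its end stop and pressed it home. I handed the job in at about 29 s, but `hand_in` reports no verdict.

- **Pressing:** I pressed the lever home twice, each time for over a second. The total force read about 9–10 N. The highest reading, on first meeting the stop, was about 12.7 N; I only see the force at the end of each move, so a short peak in between would not show.
- **End stop:** On the second press, farther out on the lever, contact came where predicted. The lever did not slide with about 9 N on it, well above the 4 N friction.
- **Final pictures:** The pin stands upright in the cup, the lever points along -x, and the arm is clear of everything. The red valve and the objects beside the valves show no change in the top view; I checked the spatula by eye only.
- **Check that disagreed somewhat:** The camera fits put the lever's sweep at 1.51 rad (top) and 1.49–1.50 rad (scene). The top figure fits the 1.571 rad stop only if the lever started near 0.06 rad, the upper end of its stated range. The scene figure falls about 0.015 rad short even then. I relied on the hard contact as the evidence that the lever is home.

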